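# Close the packed wine cases

### The job

Two of the three wooden wine cases on the counter have a bottle in them and are ready to go: with the fingertips, gently push the sliding lid of each of those two fully home, so that its end is flush with the end of the case. Leave the lid of the empty case open as it is, do not lift or shove the cases or the bottles, and do not disturb the other things on the counter.

Things in the scene. Friction and masses are not known exactly. Their poses are not given: they have to be found in the camera images.
- case_a_end (a point): loose pine case for one bottle, 350 long (x), 102 wide (y), 104 high, walls and floor 8. This point: middle of the bottom edge of its robot-side end, on the counter; x along the case, away from the robot within 0.2 rad. Its lid slides along x in side grooves, out over a low panel at this end; the far end is full height. Holds bottle_a, seen in the open far part; about 1.95 kg in all
- case_b_end (a point): loose pine case for one bottle, 350 long (x), 102 wide (y), 104 high, walls and floor 8. This point: middle of the bottom edge of its robot-side end, on the counter; x along the case, away from the robot within 0.2 rad. Its lid slides along x in side grooves, out over a low panel at this end; the far end is full height. Holds bottle_b, seen in the open far part; about 1.95 kg in all
- case_c_end (a point): loose pine case for one bottle, 350 long (x), 102 wide (y), 104 high, walls and floor 8. This point: middle of the bottom edge of its robot-side end, on the counter; x along the case, away from the robot within 0.2 rad. Its lid slides along x in side grooves, out over a low panel at this end; the far end is full height. EMPTY: bare floor seen in the open far part; about 0.75 kg
- lid_a (a joint): travel of the sliding lid of case_a, m: 0 = fully home, lid's end flush with the outer face of the case's robot-side end (hard stop); grows as the lid is drawn out towards the robot (case -x). Starts between 0.08 and 0.135. Friction 1 to 2 N; stays where it is left.
- lid_a_end (a point): middle of the robot-side end edge of the lid of case_a (push here to close), mid-thickness. Plywood lid 346 x 94 x 6, underside 90, top 96 above the counter; the drawn-out part overhangs free. Over its long edges in the case stand side-wall lips 8 high. Thumb recess 28 wide, 3 deep in its top, centre 27 from this edge
- lid_b (a joint): travel of the sliding lid of case_b, m: 0 = fully home, lid's end flush with the outer face of the case's robot-side end (hard stop); grows as the lid is drawn out towards the robot (case -x). Starts between 0.08 and 0.135. Friction 1 to 2 N; stays where it is left.
- lid_b_end (a point): middle of the robot-side end edge of the lid of case_b (push here to close), mid-thickness. Plywood lid 346 x 94 x 6, underside 90, top 96 above the counter; the drawn-out part overhangs free. Over its long edges in the case stand side-wall lips 8 high. Thumb recess 28 wide, 3 deep in its top, centre 27 from this edge
- lid_c (a joint): travel of the sliding lid of case_c, m: 0 = fully home, lid's end flush with the outer face of the case's robot-side end (hard stop); grows as the lid is drawn out towards the robot (case -x). Starts between 0.08 and 0.135. Friction 1 to 2 N; stays where it is left.
- lid_c_end (a point): middle of the robot-side end edge of the lid of case_c (push here to close), mid-thickness. Plywood lid 346 x 94 x 6, underside 90, top 96 above the counter; the drawn-out part overhangs free. Over its long edges in the case stand side-wall lips 8 high. Thumb recess 28 wide, 3 deep in its top, centre 27 from this edge
- bottle_a_mouth (a point): full dark glass wine bottle, 300 long, 75 in diameter, lying loose along x in case_a, base at the far end, neck towards the robot. This point: centre of its mouth, about 30 inside the robot-side end of the case (hidden under the lid), 46 above the counter
- bottle_b_mouth (a point): full dark glass wine bottle, 300 long, 75 in diameter, lying loose along x in case_b, base at the far end, neck towards the robot. This point: centre of its mouth, about 30 inside the robot-side end of the case (hidden under the lid), 46 above the counter
- standing_bottle: bystander: full wine bottle standing upright on the counter, 300 high, 75 in diameter. Origin: centre of its base
- tealight_glass: bystander: small clear glass cup for a tea light, 60 high, 68 in diameter. Origin: centre of its base
- corkscrew: bystander: folded waiter's corkscrew lying on the counter, 112 long, 30 wide, 12 high. Origin: centre of its underside, x along its length

How it is judged:
By the outcome, as a careful person would: the job done as asked, in the order asked, and still so for the second after the job is handed in, with the robot touching nothing.
It also fails if it takes over 48 s, if anything falls off the work surface, if the arm or the gripper's body presses on something with over 40 N, if the wrist force passes 120 N, or if a joint passes its speed limit or range.

### The arm

A 6-joint arm with a two-finger parallel gripper is mounted at the origin on the work surface. World frame = base frame: x ahead of the robot, y to its left, z up, the work surface at z = 0. Lengths are in mm, angles in rad, forces in N, time in s.
With the tool pointing down it reaches from about 225 to 875 mm from the base axis. Payload 3.4 kg.
Tool frame: the origin (TCP) lies at the very end of the fingers, on their centre line; the grasp point (between the pads) lies 19 mm behind it (manip.tcp_to_grasp is the distance from the TCP to the grasp point, in mm); z points along the fingers, y is the line along which they close (so a half turn about z gives the same grasp; the last joint's range is limited). The gripper opens to 85 mm and grips with 20 to 120 N. Pads are 22 mm wide; open, the fingers measure 114 mm over their backs; the gripper's body (76 mm by 85 mm) begins 54 mm behind the grasp point. The pads swing forward as they close: fully open they stand 13 mm farther back than shut.
Start: joints at [1.127, 0.276, 1.505, -0, 1.361, -0.121], TCP at [182.421, 545.331, 231.328] pointing down, gripper open.
Joint ranges: [-2.89, 2.89], [-0.75, 2.08], [0.22, 2.7], [-1.18, 4.32], [0.11, 2.71], [-2.7, 2.7]. Speed limits (rad/s): [2.57, 2.57, 3.14, 3.14, 3.14, 3.14].

### API

Orientations are given as a unit quaternion [x, y, z, w].
In Python, from bench import sensors, eyes, manip, cut_out, landmark_of gives the robot as it stands. The module is installed in compiled form; this text tells all that it offers.
- The arm moves only by the tool step_arm, never from a script. Its argument "moves" is a list of rows, each a list of 3 entries, a list of its own where there are three numbers: the shift along the world's x, y, z in m, then the turn, a rotation vector about the world's x, y, z in degrees, then the opening, from 0 (shut) to 1 (fully open). A call has 1 to 20 rows; each row is the pose to reach, as a shift and turn from the pose commanded when the call began; what a row does not reach only later rows make up. A row lasts 1/12 s, in which the tool goes at most 41.7 mm and 7.16 degrees, less where a joint would pass 70% of its speed; a pose out of reach is approached as far as the arm can. A call with a gripper value outside its range is refused whole. The fingers move at their own pace and stop on an object; "squeeze" is the grip in N (left out, the last holds). Time passes only in rows, so rows that repeat a pose let the fingers close. It gives the time, the measured TCP pose, the force, the opening and the grip force at its end, in the units of the state.
- sensors.get_obs(): the state, without advancing time (a new reading comes with each control period).
- eyes.grab_frame(name): name is "scene" or "top" or "wrist"; returns a dict with "color" (400x640x3 uint8, blue, green, red), "depth" (400x640 float32, mm along the optical axis (not along the pixel's ray), 0 where there is no reading), "vfov" (degrees; the focal length in pixels is half the picture's height over the tangent of half this angle, whatever the lens; pixels are square), "cx", "cy" (the principal point, pixels), "k1" (the pictures are not rectified: a ray, as slopes to the right and down, at radius r is drawn at 1 + k1 r^2 times it, then the intrinsics apply), "R" (3x3) and "t" (3): a world point X has camera coordinates R X + t; the wrist camera has in their place "T_tool_cam" (4x4, takes a point from camera to tool coordinates, whose origin is the TCP and whose axes are the flange's). Camera axes: x right, y down, z forward; pixel columns grow to the right and rows downward; lengths in mm; the calibration is good to about 2 mm. A picture is of the moment at which its call begins: read the wrist's pose just before it.
- manip.job_done(): hands the job in; it is judged then, once.
Trained networks look in a picture, given as the dict that the camera call returned (one of the last four; its "shot" number tells which), for a name from the list of things; names that differ only in an ending like _2 or _b are one class to them, and where a whole thing is asked for, a point or a joint stands for the part that bears it (a point fixed in the world has none). Each returns a list of dicts, best first, with "score" (0 to 1); they miss things now and then, are a little off and sometimes report something else, mostly with a low value. They report only what shows in the picture. A call takes as long as a camera call.
- cut_out(target, picture): "mask" (400x640 bool, what is visible of it).
- landmark_of(target, picture): "centre" ([x, y, z] in mm, in the coordinates of the camera as it stood for that picture, good to about 4 mm: a listed point, or the origin of a listed thing).
The state is a dict: "t": time; "joint_positions": joint angles; "joint_velocities": joint speeds; "joint_torque": joint torques, N m; "eef_pos": TCP position; "tcp_rot": TCP orientation; "wrist_force": force on the tool from outside, world axes, zero at the start; "ft_torque": the same for the moment, N m; "gripper_width": finger opening in mm; "grasp_force": force on a finger pad.
Only numpy, scipy, OpenCV 4.12 (cv2) and the standard library are available. Lean on these libraries where they do the work, as an engineer would, in place of code of your own. Each camera call takes 0.05 s, during which the arm holds its last target. There are 200 camera calls.

## Working session

There is one attempt and no reset: what is moved stays moved. The work goes in short steps, Python scripts to look and compute and a tool call to move; the robot and the scene stay as the last step left them, time stands still between calls to the robot, and variables do not carry over. Pictures are saved under pics/ and viewed, at most 10 in all, crops included, and the job is handed in when it is done.

Besides the shell and the picture viewer there is one more tool, called after "Emit:" as name(argument=value, ...) on one line, values as JSON. step_arm: Moves the arm, as the interface text tells. Its arguments: {"type":"object","properties":{"moves":{"type":"array"},"squeeze":{"type":"number"}},"required":["moves"]}

```bash
mkdir -p pics; cat > h.py <<'E'
import numpy as np, cv2
from bench import sensors, eyes, manip, cut_out, landmark_of
def w(p,f): return f["R"].T@(np.array(p)-f["t"])
def deproj(f,u,v,d):
    h=f["color"].shape[0]; fl=h/2/np.tan(np.radians(f["vfov"])/2)
    a=np.array([(u-f["cx"])/fl,(v-f["cy"])/fl]); s=a.copy()
    for _ in range(20): s=a/(1+f["k1"]*(s@s))
    return w(np.array([s[0],s[1],1])*d,f)
E
python3 - <<'E'
from h import *
print(sensors.get_obs())
for n in("top","scene"):
    f=eyes.grab_frame(n); cv2.imwrite(f"pics/{n}0.png",f["color"])
    for t in["case_a_end","lid_a_end","bottle_a_mouth","standing_bottle","tealight_glass","corkscrew"]:
        for r in landmark_of(t,f): print(n,t,round(r["score"],2),w(r["centre"],f).round(0))
E
```

```text
{'t': 0.0, 'joint_positions': array([ 1.12700739e+00,  2.76589884e-01,  1.50613672e+00, -3.95360791e-05,
        1.36066951e+00, -1.21008842e-01]), 'joint_velocities': array([ 0.00163531, -0.00023398, -0.00190352, -0.00012881, -0.00130293,
        0.00058758]), 'joint_torque': array([-9.93009417e-04, -4.16768432e+01, -2.45803571e+01, -3.61144857e-04,
        1.09012806e-02, -2.87119704e-06]), 'eef_pos': array([182.19023386, 544.82296085, 230.44118037]), 'tcp_rot': array([ 1.60686195e-01,  9.87005133e-01, -8.71398655e-04, -2.32712529e-04]), 'wrist_force': array([ 0.36421656,  0.02892828, -0.31155963]), 'ft_torque': array([-1.50218647e-06,  3.51921412e-03,  7.35515555e-03]), 'grasp_force': 0.0, 'gripper_width': 85.52126285384395}
top case_a_end 0.93 [618. 268.  -5.]
top lid_a_end 0.84 [527. 279.  91.]
top standing_bottle 0.73 [ 550. -483.    2.]
top tealight_glass 0.72 [566. 444.  -2.]
top tealight_glass 0.27 [ 550. -486.    1.]
top corkscrew 0.79 [ 387. -331.   -4.]
scene case_a_end 0.7 [620. 271.  -4.]
scene case_a_end 0.31 [618.  -6.  -0.]
scene lid_a_end 0.7 [530. 279.  95.]
scene bottle_a_mouth 0.23 [566. 447.  -1.]
scene corkscrew 0.53 [ 559. -482.    0.]
scene corkscrew 0.48 [ 390. -329.    2.]
```

View pics/top0.png

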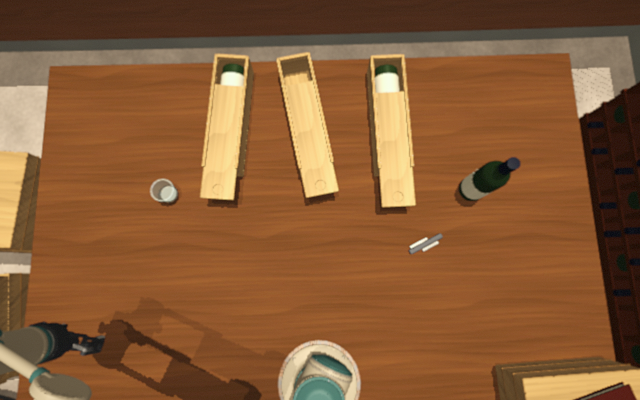

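View pics/scene0.png

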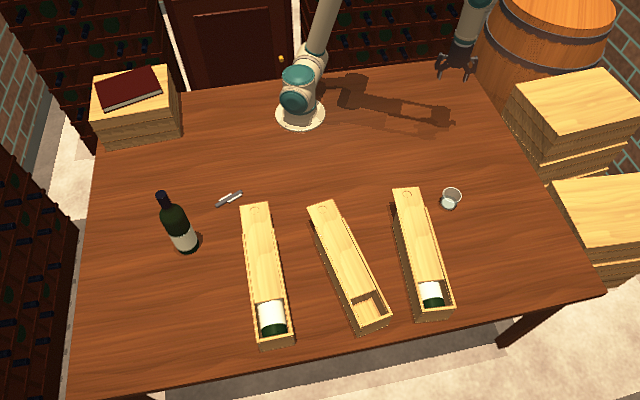

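The top picture shows lid ends at about (218,197), (320,193) and (397,205). The left and right cases show bottles, so the middle one is empty. Next I measure the axes from depth.

```bash
cat >> h.py <<'E'
def cloud(f):
    v,u=np.mgrid[0:400,0:640]; fl=200/np.tan(np.radians(f["vfov"])/2)
    a=np.stack([(u-f["cx"])/fl,(v-f["cy"])/fl],-1); s=a.copy()
    for _ in range(20): s=a/(1+f["k1"]*(s**2).sum(-1,keepdims=True))
    d=f["depth"]; P=np.dstack([s[...,0]*d,s[...,1]*d,d])
    return (P-f["t"])@f["R"]
def rects(n):
    f=eyes.grab_frame(n); P=cloud(f); m=((P[...,2]>80)&(P[...,2]<125)&(f["depth"]>0)&(P[...,0]>400)&(abs(P[...,1])<400)).astype(np.uint8)
    k,l,st,_=cv2.connectedComponentsWithStats(m)
    for i in range(1,k):
        if st[i,4]<300: continue
        Q=P[l==i]; c,(a,b),an=cv2.minAreaRect(Q[:,:2].astype(np.float32))
        cor=cv2.boxPoints((c,(a,b),an)); cor=cor[cor[:,0].argsort()]
        e=cor[:2].mean(0); g=cor[2:].mean(0); ax=g-e
        near=Q[((Q[:,:2]-e)@ax/np.linalg.norm(ax)<70)]
        print(n,"end",e.round(1),"far",g.round(1),"len",np.linalg.norm(ax).round(1),"wid",round(min(a,b),1),"yaw",np.arctan2(ax[1],ax[0]).round(3),"z",np.median(near[:,2]).round(1))
        t=np.linalg.norm(ax)-350; print("   travel",t.round(1),"case end",(g-ax/np.linalg.norm(ax)*350).round(1))
E
python3 - <<'E'
from h import *
rects("top"); rects("scene")
f=eyes.grab_frame("top")
for t in["case_a_end","lid_a_end"]:
    for r in landmark_of(t,f): print(t,round(r["score"],2),w(r["centre"],f).round(0))
for t in["case_a_end","lid_a_end"]:
  for r in cut_out(t,f): v,u=np.nonzero(r["mask"]); print(t,r["score"],u.mean(),v.mean(),len(u))
E
```

```text
top end [528.7 -24.7] far [958.4  51.4] len 436.4 wid 102.0 yaw 0.176 z 94.2
   travel 86.4 case end [613.7  -9.7]
top end [524.8 276.9] far [964.7 235. ] len 441.8 wid 103.6 yaw -0.095 z 94.4
   travel 91.8 case end [616.2 268.2]
top end [ 487.8 -240.6] far [ 950.  -233.4] len 462.3 wid 103.6 yaw 0.016 z 94.1
   travel 112.3 case end [ 600.1 -238.9]
scene end [524.7 279.2] far [969.3 237.1] len 446.6 wid 105.9 yaw -0.094 z 94.7
   travel 96.6 case end [620.9 270.1]
scene end [530.8 -26.3] far [962.8  53.9] len 439.4 wid 104.7 yaw 0.183 z 94.6
   travel 89.4 case end [618.7 -10. ]
scene end [ 491.8 -241.3] far [ 956.3 -232.8] len 464.6 wid 102.6 yaw 0.018 z 94.7
   travel 114.6 case end [ 606.4 -239.2]
case_a_end 0.9 [617. 266.  -5.]
lid_a_end 0.73 [525. 279.  92.]
case_a_end 0.75 226.26878447783906 130.16777629826896 5257
lid_a_end 0.77 222.29703569267997 143.6288566243194 3306
```

Emit:
step_arm(moves=[[[0.29, -0.262, -0.03], [0, 0, 13.1], 0], [[0.29, -0.262, -0.03], [0, 0, 13.1], 0], [[0.29, -0.262, -0.03], [0, 0, 13.1], 0], [[0.29, -0.262, -0.03], [0, 0, 13.1], 0], [[0.29, -0.262, -0.03], [0, 0, 13.1], 0], [[0.29, -0.262, -0.03], [0, 0, 13.1], 0], [[0.29, -0.262, -0.03], [0, 0, 13.1], 0], [[0.29, -0.262, -0.03], [0, 0, 13.1], 0], [[0.29, -0.262, -0.03], [0, 0, 13.1], 0], [[0.29, -0.262, -0.03], [0, 0, 13.1], 0], [[0.29, -0.262, -0.03], [0, 0, 13.1], 0], [[0.29, -0.262, -0.03], [0, 0, 13.1], 0], [[0.29, -0.262, -0.03], [0, 0, 13.1], 0], [[0.29, -0.262, -0.03], [0, 0, 13.1], 0]])

```text
t: 2.22
eef_pos: [471.4, 284.2, 201.5]
tcp_rot: [0.046, 0.999, 0.0, -0.0]
wrist_force: [-0.1, 0.0, -0.2]
gripper_width: -0.1
grasp_force: 0.0
```

```bash
cat >> h.py <<'E'
from scipy.spatial.transform import Rotation
def wrist():
    o=sensors.get_obs(); f=eyes.grab_frame("wrist"); T=np.eye(4); T[:3,:3]=Rotation.from_quat(o["tcp_rot"]).as_matrix(); T[:3,3]=o["eef_pos"]
    M=np.linalg.inv(T@f["T_tool_cam"]); f["R"]=M[:3,:3]; f["t"]=M[:3,3]; return f
E
python3 - <<'E'
from h import *
f=wrist(); cv2.imwrite("pics/w1.png",f["color"])
print(f["T_tool_cam"].round(2))
for t in["case_a_end","lid_a_end"]:
    for r in landmark_of(t,f): print(t,round(r["score"],2),w(r["centre"],f).round(0))
P=cloud(f); m=(P[...,2]>85)&(P[...,2]<99)&(f["depth"]>0)&(P[...,0]>495)
Q=P[m]; print(len(Q)); 
if len(Q): 
    print(np.median(Q[:,2]),np.percentile(Q[:,:2],[0,1,5,95,99,100],axis=0).round(1))
    for y in range(235,325,10):
        q=Q[abs(Q[:,1]-y)<3]; print(y,len(q),q[:,0].min().round(1) if len(q) else "")
E
```

```text
[[  -0.     -0.95   -0.31   80.28]
 [   1.     -0.      0.     -0.23]
 [  -0.     -0.31    0.95 -142.21]
 [   0.      0.      0.      1.  ]]
10164
95.50376230316283 [[521.4 -70.4]
 [523.8 -63.2]
 [529.7 -53.8]
 [661.  309.9]
 [686.  320.2]
 [704.6 324.4]]
235 243 521.6
245 182 522.4
255 29 523.5
265 100 525.1
275 98 606.7
285 0 
295 6 527.4
305 85 528.1
315 236 528.9
```

View pics/w1.png

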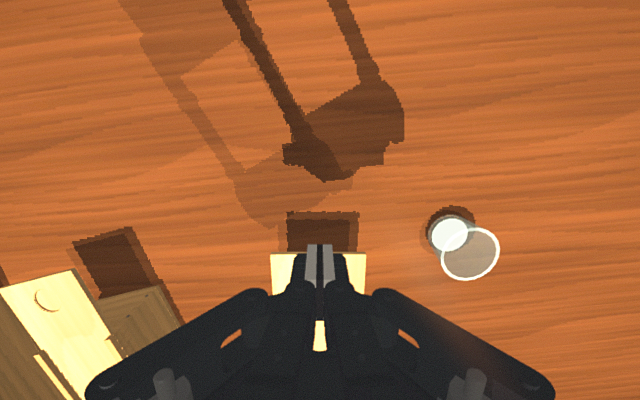

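Emit:
step_arm(moves=[[[0.014, -0.001, -0.04], [0, 0, 0], 0], [[0.014, -0.001, -0.08], [0, 0, 0], 0], [[0.014, -0.001, -0.116], [0, 0, 0], 0], [[0.014, -0.001, -0.116], [0, 0, 0], 0], [[0.014, -0.001, -0.116], [0, 0, 0], 0]])

```text
t: 2.78
eef_pos: [484.7, 282.3, 84.2]
tcp_rot: [0.047, 0.999, -0.001, -0.002]
wrist_force: [0.2, 0.8, 1.4]
gripper_width: -0.1
grasp_force: 0.0
```

Emit:
step_arm(moves=[[[0.005, -0.0005, 0], [0, 0, 0], 0], [[0.01, -0.001, 0], [0, 0, 0], 0], [[0.015, -0.0014, 0], [0, 0, 0], 0], [[0.02, -0.0019, 0], [0, 0, 0], 0], [[0.025, -0.0024, 0], [0, 0, 0], 0], [[0.03, -0.0028, 0], [0, 0, 0], 0], [[0.034, -0.0032, 0], [0, 0, 0], 0], [[0.038, -0.0036, 0], [0, 0, 0], 0], [[0.042, -0.004, 0], [0, 0, 0], 0], [[0.046, -0.0044, 0], [0, 0, 0], 0], [[0.05, -0.0047, 0], [0, 0, 0], 0], [[0.054, -0.0051, 0], [0, 0, 0], 0], [[0.058, -0.0055, 0], [0, 0, 0], 0], [[0.062, -0.0059, 0], [0, 0, 0], 0], [[0.066, -0.0062, 0], [0, 0, 0], 0], [[0.07, -0.0066, 0], [0, 0, 0], 0], [[0.074, -0.007, 0], [0, 0, 0], 0], [[0.078, -0.0074, 0], [0, 0, 0], 0], [[0.08, -0.0076, 0], [0, 0, 0], 0], [[0.08, -0.0076, 0], [0, 0, 0], 0]])

```text
t: 4.45
eef_pos: [567.4, 274.6, 85.3]
tcp_rot: [0.047, 0.999, 0.0, 0.001]
wrist_force: [0.1, -0.2, -0.2]
gripper_width: 0.1
grasp_force: 0.0
```

```bash
python3 - <<'E'
from h import *
rects("scene"); rects("top"); print(sensors.get_obs()["wrist_force"],sensors.get_obs()["eef_pos"])
E
```

```text
scene end [563.9 275.8] far [969.2 237.2] len 407.1 wid 106.2 yaw -0.095 z 94.7
   travel 57.1 case end [620.8 270.4]
scene end [531.6 -26.7] far [962.5  53.7] len 438.3 wid 104.4 yaw 0.184 z 94.5
   travel 88.3 case end [618.4 -10.5]
scene end [ 489.4 -241.5] far [ 956.2 -233. ] len 466.9 wid 103.0 yaw 0.018 z 94.7
   travel 116.9 case end [ 606.3 -239.4]
top end [529.  -24.7] far [959.9  51.5] len 437.6 wid 102.2 yaw 0.175 z 94.3
   travel 87.6 case end [615.2  -9.4]
top end [578.9 271.9] far [964.9 234.5] len 387.8 wid 103.7 yaw -0.097 z 94.7
   travel 37.8 case end [616.5 268.2]
top end [ 488.2 -240.7] far [ 951.9 -233.2] len 463.7 wid 103.3 yaw 0.016 z 94.1
   travel 113.7 case end [ 601.9 -238.8]
[ 0.22894282 -0.11174306  0.23121821] [567.03211024 274.61607878  85.32647339]
```

Emit:
step_arm(moves=[[[0.003, -0.0003, 0], [0, 0, 0], 0], [[0.006, -0.0006, 0], [0, 0, 0], 0], [[0.009, -0.0009, 0], [0, 0, 0], 0], [[0.012, -0.0011, 0], [0, 0, 0], 0], [[0.015, -0.0014, 0], [0, 0, 0], 0], [[0.018, -0.0017, 0], [0, 0, 0], 0], [[0.021, -0.002, 0], [0, 0, 0], 0], [[0.024, -0.0023, 0], [0, 0, 0], 0], [[0.027, -0.0025, 0], [0, 0, 0], 0], [[0.029, -0.0027, 0], [0, 0, 0], 0], [[0.03, -0.0028, 0], [0, 0, 0], 0], [[0.031, -0.0029, 0], [0, 0, 0], 0], [[0.032, -0.003, 0], [0, 0, 0], 0]])

```text
t: 5.63
eef_pos: [598.4, 271.7, 85.3]
tcp_rot: [0.047, 0.999, 0.0, -0.0]
wrist_force: [-1.1, 1.9, 0.6]
gripper_width: 0.1
grasp_force: 0.8
```

Emit:
step_arm(moves=[[[0.0005, 0, 0], [0, 0, 0], 0], [[0.001, -0.0001, 0], [0, 0, 0], 0]])

```text
t: 5.8
eef_pos: [599.4, 271.6, 85.3]
tcp_rot: [0.047, 0.999, 0.0, -0.0]
wrist_force: [-1.5, -0.4, 0.1]
gripper_width: 0.1
grasp_force: 0.8
```

Emit:
step_arm(moves=[[[0.0005, 0, 0], [0, 0, 0], 0], [[0.001, -0.0001, 0], [0, 0, 0], 0]])

```text
t: 5.97
eef_pos: [600.4, 271.5, 85.3]
tcp_rot: [0.047, 0.999, 0.0, -0.0]
wrist_force: [-2.5, -0.4, 0.8]
gripper_width: -0.3
grasp_force: 0.8
```

```bash
python3 - <<'E'
from h import *
rects("top"); print(sensors.get_obs()["wrist_force"],sensors.get_obs()["eef_pos"])
f=eyes.grab_frame("top")
for t in["case_a_end","lid_a_end"]:
    for r in landmark_of(t,f): print(t,round(r["score"],2),w(r["centre"],f).round(0))
E
```

```text
top end [529.4 -24.6] far [959.   51.4] len 436.3 wid 102.1 yaw 0.175 z 94.2
   travel 86.3 case end [614.3  -9.5]
top end [610.7 267.5] far [964.7 235.1] len 355.5 wid 103.4 yaw -0.091 z 94.8
   travel 5.5 case end [616.2 267. ]
top end [ 488.1 -240.7] far [ 951. -233.] len 463.0 wid 103.0 yaw 0.017 z 93.9
   travel 113.0 case end [ 601.1 -238.8]
[-0.59769819 -0.67845947 -0.007561  ] [600.50700578 271.485089    85.32552847]
case_a_end 0.95 [622. 271.  -4.]
lid_a_end 0.77 [610. 267.  93.]
```

Emit:
step_arm(moves=[[[0.001, -0.0001, 0], [0, 0, 0], 0], [[0.002, -0.0002, 0], [0, 0, 0], 0], [[0.003, -0.0003, 0], [0, 0, 0], 0]])

```text
t: 6.42
eef_pos: [603.5, 271.2, 85.3]
tcp_rot: [0.047, 0.999, 0.0, -0.0]
wrist_force: [-1.8, 0.4, 0.2]
gripper_width: -0.1
grasp_force: 0.8
```

Emit:
step_arm(moves=[[[0.0005, 0, 0], [0, 0, 0], 0], [[0.001, -0.0001, 0], [0, 0, 0], 0]])

```text
t: 6.58
eef_pos: [604.5, 271.1, 85.3]
tcp_rot: [0.047, 0.999, 0.0, 0.0]
wrist_force: [-1.2, -0.2, 0.9]
gripper_width: 0.1
grasp_force: 0.8
```

Emit:
step_arm(moves=[[[0.0005, 0, 0], [0, 0, 0], 0], [[0.001, -0.0001, 0], [0, 0, 0], 0]])

```text
t: 6.75
eef_pos: [605.0, 271.1, 85.3]
tcp_rot: [0.047, 0.999, 0.0, -0.0]
wrist_force: [-3.0, 0.3, 1.2]
gripper_width: 0.1
grasp_force: 1.6
```

```bash
python3 - <<'E'
from h import *
rects("top"); 
for _ in range(4): o=sensors.get_obs(); print(o["wrist_force"].round(2),o["eef_pos"].round(2),o["grasp_force"]); eyes.grab_frame("top")
E
```

```text
top end [528.7 -24.7] far [959.6  51.5] len 437.5 wid 102.1 yaw 0.175 z 94.2
   travel 87.5 case end [614.9  -9.4]
top end [614.9 267.5] far [965.1 234.6] len 351.8 wid 103.3 yaw -0.094 z 94.9
   travel 1.8 case end [616.7 267.3]
top end [ 488.1 -240.1] far [ 950.5 -233.3] len 462.5 wid 103.3 yaw 0.015 z 94.0
   travel 112.5 case end [ 600.6 -238.4]
[-2.64 -0.    1.25] [605.01 271.11  85.31] 1.3315051543395384
[-2.41  0.02  1.54] [605.06 271.11  85.31] 1.384657061753387
[-2.98 -0.59  2.21] [605.03 271.07  85.31] 1.4251902046089526
[-2.13  0.08  2.43] [605.01 271.13  85.33] 1.4781992553616874
```

Emit:
step_arm(moves=[[[0.0004, 0, 0], [0, 0, 0], 0], [[0.0008, -0.0001, 0], [0, 0, 0], 0]])

```text
t: 7.17
eef_pos: [605.1, 271.1, 85.3]
tcp_rot: [0.047, 0.999, 0.0, -0.001]
wrist_force: [-6.1, 1.5, 3.7]
gripper_width: 0.1
grasp_force: 3.0
```

Emit:
step_arm(moves=[[[-0.01, 0.001, 0], [0, 0, 0], 0], [[-0.04, 0.004, 0], [0, 0, 0], 0], [[-0.07, 0.0066, 0.02], [0, 0, 0], 0], [[-0.09, 0, 0.06], [0, 0, 0], 0], [[-0.1, -0.01, 0.1], [0, 0, 0], 0], [[-0.16, -0.512, 0.115], [0, 0, 6.3], 0], [[-0.16, -0.512, 0.115], [0, 0, 6.3], 0], [[-0.16, -0.512, 0.115], [0, 0, 6.3], 0], [[-0.16, -0.512, 0.115], [0, 0, 6.3], 0], [[-0.16, -0.512, 0.115], [0, 0, 6.3], 0], [[-0.16, -0.512, 0.115], [0, 0, 6.3], 0], [[-0.16, -0.512, 0.115], [0, 0, 6.3], 0], [[-0.16, -0.512, 0.115], [0, 0, 6.3], 0], [[-0.16, -0.512, 0.115], [0, 0, 6.3], 0], [[-0.16, -0.512, 0.115], [0, 0, 6.3], 0], [[-0.16, -0.512, 0.115], [0, 0, 6.3], 0], [[-0.16, -0.512, 0.115], [0, 0, 6.3], 0], [[-0.16, -0.512, 0.115], [0, 0, 6.3], 0], [[-0.16, -0.512, 0.115], [0, 0, 6.3], 0], [[-0.16, -0.512, 0.115], [0, 0, 6.3], 0]])

```text
t: 8.83
eef_pos: [446.3, -241.2, 200.2]
tcp_rot: [-0.007, 1.0, 0.0, 0.0]
wrist_force: [-0.6, 0.4, 0.0]
gripper_width: 0.2
grasp_force: 0.0
```

```bash
python3 - <<'E'
from h import *
rects("top");rects("scene")
f=eyes.grab_frame("scene"); cv2.imwrite("pics/s2.png",cv2.resize(f["color"][170:360,370:480],None,fx=3,fy=3,interpolation=cv2.INTER_CUBIC))
f=wrist(); P=cloud(f); m=(P[...,2]>85)&(P[...,2]<99)&(f["depth"]>0)&(P[...,0]>465)
Q=P[m]; print(sensors.get_obs()["eef_pos"],len(Q),np.median(Q[:,2]))
for y in range(-295,-184,6):
        q=Q[abs(Q[:,1]-y)<3]; print(y,len(q),q[:,0].min().round(1) if len(q) else "")
E
```

```text
top end [528.9 -24.7] far [959.9  51.6] len 437.7 wid 102.1 yaw 0.175 z 93.8
   travel 87.7 case end [615.2  -9.4]
top end [614. 268.] far [963.8 235. ] len 351.3 wid 103.6 yaw -0.094 z 94.7
   travel 1.3 case end [615.3 267.9]
top end [ 488.3 -240.7] far [ 950.9 -233. ] len 462.6 wid 103.0 yaw 0.016 z 93.9
   travel 112.6 case end [ 600.9 -238.8]
scene end [531.7 -26.5] far [963.   53.8] len 438.7 wid 104.5 yaw 0.184 z 94.6
   travel 88.7 case end [618.9 -10.2]
scene end [ 489.7 -241.5] far [ 956.5 -233. ] len 466.9 wid 103.0 yaw 0.018 z 94.5
   travel 116.9 case end [ 606.6 -239.4]
scene end [617.1 270.7] far [969.1 236.7] len 353.7 wid 105.4 yaw -0.096 z 95.2
   travel 3.7 case end [620.8 270.4]
[ 446.42635861 -239.43523701  200.33255374] 10348 95.79099654433276
-295 0 
-289 65 490.4
-283 306 490.1
-277 302 489.7
-271 270 489.5
-265 135 489.9
-259 69 489.5
-253 61 489.1
-247 12 489.1
-241 133 489.3
-235 164 489.0
-229 47 489.2
-223 66 488.7
-217 73 488.7
-211 146 488.9
-205 258 488.7
-199 301 488.4
-193 156 488.7
-187 0
```

View pics/s2.png

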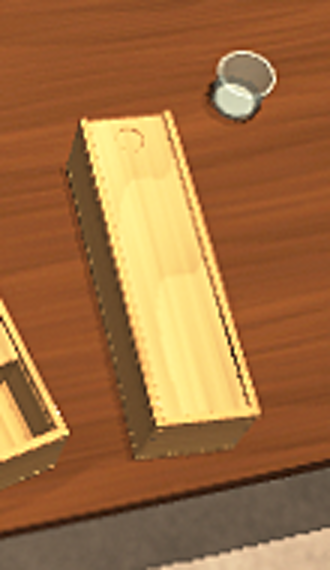

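The scene crop shows the first lid flush, with its end at about (125,122) and the far end closed. Now the second lid.

Emit:
step_arm(moves=[[[0, -0.001, -0.04], [0, 0, 0], 0], [[0, -0.001, -0.08], [0, 0, 0], 0], [[0, -0.001, -0.115], [0, 0, 0], 0], [[0, -0.001, -0.115], [0, 0, 0], 0], [[0.01, -0.001, -0.115], [0, 0, 0], 0], [[0.018, -0.001, -0.115], [0, 0, 0], 0], [[0.023, -0.001, -0.115], [0, 0, 0], 0], [[0.027, -0.001, -0.115], [0, 0, 0], 0], [[0.031, -0.0005, -0.115], [0, 0, 0], 0], [[0.035, -0.0005, -0.115], [0, 0, 0], 0], [[0.039, -0.0004, -0.115], [0, 0, 0], 0], [[0.043, -0.0003, -0.115], [0, 0, 0], 0], [[0.047, -0.0002, -0.115], [0, 0, 0], 0], [[0.051, -0.0002, -0.115], [0, 0, 0], 0], [[0.055, -0.0001, -0.115], [0, 0, 0], 0], [[0.059, 0, -0.115], [0, 0, 0], 0], [[0.063, 0, -0.115], [0, 0, 0], 0], [[0.067, 0.0001, -0.115], [0, 0, 0], 0], [[0.071, 0.0002, -0.115], [0, 0, 0], 0], [[0.075, 0.0003, -0.115], [0, 0, 0], 0]])

```text
t: 10.7
eef_pos: [521.6, -240.7, 85.2]
tcp_rot: [-0.008, 1.0, 0.0, -0.0]
wrist_force: [-1.1, 0.5, 1.2]
gripper_width: 0.2
grasp_force: 0.8
```

```bash
python3 - <<'E'
from h import *
rects("top"); o=sensors.get_obs(); print(o["wrist_force"],o["eef_pos"])
E
```

```text
top end [528.7 -24.8] far [958.7  51.5] len 436.6 wid 102.0 yaw 0.176 z 94.1
   travel 86.6 case end [614.   -9.6]
top end [614.5 268.1] far [965.5 234.6] len 352.6 wid 103.5 yaw -0.095 z 94.6
   travel 2.6 case end [617.1 267.8]
top end [ 552.9 -239.5] far [ 951.7 -232.6] len 398.9 wid 103.0 yaw 0.017 z 94.7
   travel 48.9 case end [ 601.7 -238.7]
[ 0.10853487  0.42063897 -1.44212795] [ 522.52610369 -240.78410052   85.25787685]
```

Emit:
step_arm(moves=[[[0.004, 0.0001, 0], [0, 0, 0], 0], [[0.008, 0.0001, 0], [0, 0, 0], 0], [[0.012, 0.0002, 0], [0, 0, 0], 0], [[0.016, 0.0003, 0], [0, 0, 0], 0], [[0.02, 0.0003, 0], [0, 0, 0], 0], [[0.024, 0.0004, 0], [0, 0, 0], 0], [[0.028, 0.0005, 0], [0, 0, 0], 0], [[0.032, 0.0006, 0], [0, 0, 0], 0], [[0.036, 0.0006, 0], [0, 0, 0], 0], [[0.039, 0.0007, 0], [0, 0, 0], 0], [[0.042, 0.0007, 0], [0, 0, 0], 0], [[0.045, 0.0008, 0], [0, 0, 0], 0], [[0.048, 0.0008, 0], [0, 0, 0], 0], [[0.05, 0.0009, 0], [0, 0, 0], 0], [[0.052, 0.0009, 0], [0, 0, 0], 0]])

```text
t: 12.0
eef_pos: [573.4, -239.8, 85.2]
tcp_rot: [-0.008, 1.0, 0.0, -0.0]
wrist_force: [-1.3, -0.1, -1.2]
gripper_width: -0.4
grasp_force: 0.8
```

```bash
python3 - <<'E'
from h import *
rects("top"); o=sensors.get_obs(); print(o["wrist_force"],o["eef_pos"],o["grasp_force"])
f=eyes.grab_frame("top"); cv2.imwrite("pics/t3.png",cv2.resize(f["color"][40:230,350:450],None,fx=3,fy=3,interpolation=cv2.INTER_CUBIC))
E
```

```text
top end [528.8 -24.9] far [959.1  51.7] len 437.1 wid 102.0 yaw 0.176 z 94.1
   travel 87.1 case end [614.5  -9.6]
top end [614.2 268. ] far [966.1 236.1] len 353.3 wid 104.8 yaw -0.09 z 94.5
   travel 3.3 case end [617.5 267.7]
top end [ 604.  -238.4] far [ 952.1 -233.2] len 348.1 wid 102.9 yaw 0.015 z 95.2
   travel -1.9 case end [ 602.2 -238.5]
[-1.08629665  0.38577221 -0.28690718] [ 573.81415625 -239.82313623   85.27774255] 0.5684053874574602
```

View pics/t3.png

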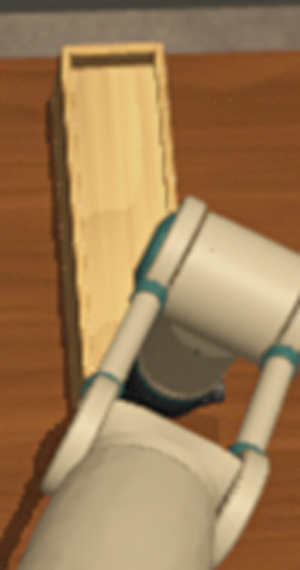

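The top crop shows the arm hiding the lid's near end, with a narrow dark gap still open at the far end (115,60). I continue by force.

Emit:
step_arm(moves=[[[0.002, 0, 0], [0, 0, 0], 0], [[0.004, 0.0001, 0], [0, 0, 0], 0], [[0.006, 0.0001, 0], [0, 0, 0], 0], [[0.008, 0.0001, 0], [0, 0, 0], 0], [[0.009, 0.0002, 0], [0, 0, 0], 0], [[0.01, 0.0002, 0], [0, 0, 0], 0], [[0.011, 0.0002, 0], [0, 0, 0], 0]])

```text
t: 12.68
eef_pos: [584.4, -239.7, 85.4]
tcp_rot: [-0.008, 1.0, -0.0, 0.0]
wrist_force: [-1.9, 0.0, 0.1]
gripper_width: -0.3
grasp_force: 0.8
```

Emit:
step_arm(moves=[[[0.0005, 0, 0], [0, 0, 0], 0], [[0.001, 0, 0], [0, 0, 0], 0]])

```text
t: 12.85
eef_pos: [585.3, -239.7, 85.4]
tcp_rot: [-0.008, 1.0, -0.0, 0.0]
wrist_force: [-0.6, 0.5, -0.1]
gripper_width: 0.0
grasp_force: 0.8
```

Emit:
step_arm(moves=[[[0.0005, 0, 0], [0, 0, 0], 0], [[0.001, 0, 0], [0, 0, 0], 0]])

```text
t: 13.02
eef_pos: [586.3, -239.7, 85.4]
tcp_rot: [-0.008, 1.0, 0.0, 0.0]
wrist_force: [-1.8, 0.5, 0.9]
gripper_width: 0.1
grasp_force: 0.8
```

Emit:
step_arm(moves=[[[0.0005, 0, 0], [0, 0, 0], 0], [[0.001, 0, 0], [0, 0, 0], 0]])

```text
t: 13.18
eef_pos: [587.3, -239.7, 85.4]
tcp_rot: [-0.008, 1.0, 0.0, 0.0]
wrist_force: [-1.7, -0.0, 0.6]
gripper_width: -0.1
grasp_force: 0.8
```

Emit:
step_arm(moves=[[[0.0005, 0, 0], [0, 0, 0], 0], [[0.001, 0, 0], [0, 0, 0], 0]])

```text
t: 13.35
eef_pos: [588.3, -239.6, 85.4]
tcp_rot: [-0.008, 1.0, 0.0, 0.0]
wrist_force: [-1.9, -0.4, 1.2]
gripper_width: -0.1
grasp_force: 0.8
```

Emit:
step_arm(moves=[[[0.0005, 0, 0], [0, 0, 0], 0], [[0.001, 0, 0], [0, 0, 0], 0]])

```text
t: 13.52
eef_pos: [589.3, -239.7, 85.4]
tcp_rot: [-0.008, 1.0, 0.0, 0.0]
wrist_force: [-1.2, -0.8, 0.3]
gripper_width: 0.1
grasp_force: 0.8
```

Emit:
step_arm(moves=[[[0.0005, 0, 0], [0, 0, 0], 0], [[0.001, 0, 0], [0, 0, 0], 0]])

```text
t: 13.68
eef_pos: [590.3, -239.6, 85.4]
tcp_rot: [-0.008, 1.0, 0.0, 0.0]
wrist_force: [-1.8, 0.1, -0.1]
gripper_width: 0.0
grasp_force: 0.8
```

Emit:
step_arm(moves=[[[0.0005, 0, 0], [0, 0, 0], 0], [[0.001, 0, 0], [0, 0, 0], 0]])

```text
t: 13.85
eef_pos: [590.4, -239.6, 85.4]
tcp_rot: [-0.008, 1.0, 0.0, -0.001]
wrist_force: [-4.1, 0.5, 3.2]
gripper_width: 0.3
grasp_force: 2.3
```

Emit:
step_arm(moves=[[[-0.01, 0, 0], [0, 0, 0], 0], [[-0.04, -0.001, 0], [0, 0, 0], 0], [[-0.08, -0.001, 0.02], [0, 0, 0], 0], [[-0.11, -0.001, 0.05], [0, 0, 0], 0], [[-0.14, 0.02, 0.08], [0, 0, 0], 0], [[-0.18, 0.05, 0.11], [0, 0, 0], 0], [[-0.22, 0.08, 0.14], [0, 0, 0], 0], [[-0.25, 0.11, 0.15], [0, 0, 0], 0], [[-0.25, 0.13, 0.15], [0, 0, 0], 0], [[-0.25, 0.13, 0.15], [0, 0, 0], 0], [[-0.25, 0.13, 0.15], [0, 0, 0], 0], [[-0.25, 0.13, 0.15], [0, 0, 0], 0]])

```text
t: 14.85
eef_pos: [341.7, -109.8, 235.8]
tcp_rot: [-0.008, 1.0, -0.001, 0.002]
wrist_force: [0.1, 0.3, -0.6]
gripper_width: 0.0
grasp_force: 0.0
```

```bash
python3 - <<'E'
from h import *
rects("top");rects("scene")
f=eyes.grab_frame("top"); cv2.imwrite("pics/t4.png",cv2.resize(f["color"][40:260,140:530],None,fx=2,fy=2,interpolation=cv2.INTER_CUBIC))
for t in["standing_bottle","tealight_glass","corkscrew"]:
    r=landmark_of(t,f)[0]; print(t,round(r["score"],2),w(r["centre"],f).round(0))
E
```

```text
top end [528.7 -24.8] far [959.7  51.8] len 437.8 wid 102.0 yaw 0.176 z 94.2
   travel 87.8 case end [615.1  -9.4]
top end [614.1 268.5] far [963.5 235.3] len 351.0 wid 104.0 yaw -0.095 z 94.3
   travel 1.0 case end [615.1 268.4]
top end [ 599.4 -239.2] far [ 951.2 -233. ] len 351.8 wid 103.4 yaw 0.017 z 94.3
   travel 1.8 case end [ 601.2 -239.1]
scene end [530.4 -25.9] far [962.6  53.9] len 439.5 wid 104.4 yaw 0.183 z 94.7
   travel 89.5 case end [618.4  -9.6]
scene end [618.4 270. ] far [969.3 236.9] len 352.5 wid 105.8 yaw -0.094 z 95.3
   travel 2.5 case end [620.9 269.8]
scene end [ 602.3 -239.2] far [ 956.2 -232.8] len 353.9 wid 102.5 yaw 0.018 z 95.2
   travel 3.9 case end [ 606.2 -239.2]
standing_bottle 0.64 [ 549. -482.    1.]
tealight_glass 0.56 [561. 443.  -3.]
corkscrew 0.65 [ 384. -331.   -4.]
```

View pics/t4.png

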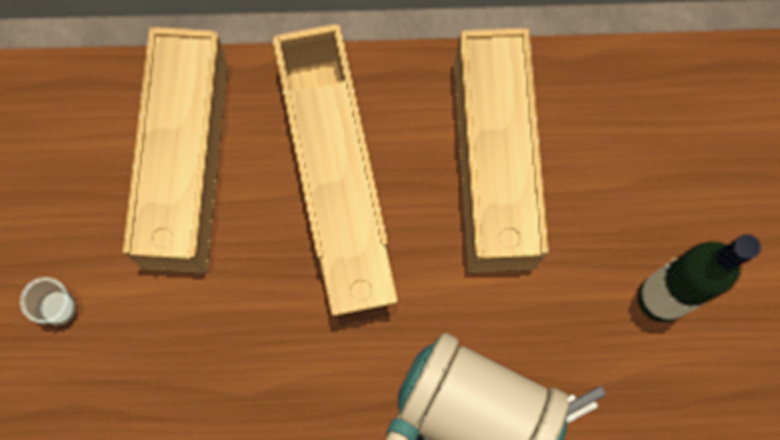

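Both outer lids are flush, at about (163,255) and (508,255). The middle lid is still open, and nothing else has moved.

```bash
python3 -c "
from bench import manip; print(manip.job_done())"
```

```text
the job is handed in; nothing more can be done
None
```

I pushed the lids of the two cases holding bottles home to their stops, and they look flush in the final pictures. The empty case's lid is still open, the cases and other things on the counter show no measurable movement, and the job is handed in at about 15 s.

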